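Slide the salt cellar through the gap into the condiment pen

TASK

Push the round salt cellar along the grill counter, through the narrow gap between the two fixed pine posts and into the condiment pen, until the whole cellar is inside, past the posts. Slide it only: do not lift it or tip it over, and leave the pepper pot, the paella pan and the pepper mill where they stand.

Things in the scene. Friction and masses are not known exactly. Their poses are not given: they have to be found in the camera images.
- cellar: the salt cellar: a loose upright glass cylinder, 88 mm across and 44 mm high, with a flat round olive wood lid 85 mm across on top (fixed to it; 56 mm high in all; about 0.3 to 0.6 kg). Origin: centre of its underside, on the counter; z up. It slides on the counter with ordinary friction and does not roll.
- pen: condiment pen: a low pine fence, 40 mm high, fixed to the counter, no floor. Origin: on the counter, mid-gap; z up, x straight through the gap into the pen, y from post to post. Gap 94 mm wide (y -47 to 47) between posts 30 mm thick (x -15 to 15 mm) that reach to the side walls. Inside: x 15 to 190, y -105 to 105 mm; outer faces at x = 208, y = -123 and 123 mm.
- pepper_pot: bystander, loose: a small white ceramic pepper pot with a steel top, 40 mm across and 54 mm high, standing inside the pen in a back corner. Origin: centre of its underside.
- pan: bystander, loose: a small steel paella pan, 200 mm across its rim and 36 mm high, with two loop handles that reach 129 mm from its centre. Origin: centre of its underside; the handles lie along its y axis.
- mill: bystander, loose: a turned dark wood pepper mill, 56 mm across and 150 mm high, standing on the far side of the counter. Origin: centre of its underside.
There are look-alikes about, which are no part of the job. Several things look just like the cellar: the one meant starts farthest from the robot's base.

How it is judged:
By the outcome, as a careful person would: the job done as asked, in the order asked, and still so for the second after the job is handed in, with the robot touching nothing.
It also fails if it takes over 54 s, if anything falls off the work surface, if the arm or the gripper's body presses on something with over 40 N, if the wrist force passes 120 N, or if a joint passes its speed limit or range.

ROBOT

A 6-joint arm with a two-finger parallel gripper is mounted at the origin on the work surface. World frame = base frame: x ahead of the robot, y to its left, z up, the work surface at z = 0. Lengths are in m, angles in rad, forces in N, time in s.
With the tool pointing down it reaches from about 0.425 to 0.95 m from the base axis. Payload 14.7 kg.
Tool frame: the origin (TCP) lies at the very end of the fingers, on their centre line; the grasp point (between the pads) lies 19 mm behind it; z points along the fingers, y is the direction in which the jaws open and shut (so a half turn about z gives the same grasp; the last joint's range is limited). The gripper opens to 85 mm and grips with 20 to 120 N. Pads are 22 mm wide; open, the fingers measure 114 mm over their backs; the gripper's body (76 mm by 85 mm) begins 54 mm behind the grasp point. The pads swing forward as they close: fully open they stand 13 mm farther back than shut.
Start: joints at [-1.201, 0.48, 1.596, -0, 1.065, -0.047], TCP at [0.263, -0.594, 0.231] pointing down, gripper open.
Joint ranges: [-2.75, 2.75], [-0.82, 2.05], [0.23, 2.67], [-1.56, 4.7], [0.09, 2.69], [-2.92, 2.92]. Speed limits (rad/s): [1.89, 1.89, 2.39, 3.01, 3.01, 3.01].

INTERFACE

Orientations are given as a rotation vector (axis times angle).
In Python, from station import bot gives the robot as it stands. The module is installed in compiled form; this text tells all that it offers.
- The arm moves only by the tool carry_out, never from a script. Its argument "commands" is a list of rows, each a list of 3 entries, a list of its own where there are three numbers: the closure, from 0 (fully open) to 1 (shut), then the shift along the tool's x, y, z in cm, then the turn about the tool's z in rad. A call has 1 to 10 rows; each row is the pose to reach, as a shift and turn from the pose measured when the call began, along the tool's axes at that moment; what a row does not reach only later rows make up. A row lasts 1/10 s, in which the tool goes at most 50 mm and 8.59 degrees, less where a joint would pass 70% of its speed; a pose out of reach is approached as far as the arm can. A call with a gripper value outside its range is refused whole. The fingers move at their own pace and stop on an object; "squeeze" is the grip in N (left out, the last holds). Time passes only in rows, so rows that repeat a pose let the fingers close. It gives the time, the measured TCP pose, the force and the opening at its end, in the units of the state.
- bot.sense(): the state, without advancing time (a new reading comes with each control period).
- bot.capture(name): name is "scene" or "top" or "wrist"; returns the picture (480x640x3 uint8, red, green, blue); there is no depth.
- bot.camera_params(name): a dict with "fx", "fy", "cx", "cy" (pixels), "k1" (the pictures are not rectified: a ray, as slopes to the right and down, at radius r is drawn at 1 + k1 r^2 times it, then the intrinsics apply), "world_from_camera" (4x4, takes a point from camera to world coordinates). Camera axes: x right, y down, z forward; pixel columns grow to the right and rows downward; lengths in m; the calibration is good to about 2 mm. A picture is of the moment at which its call begins: read the wrist's pose just before it. camera_params takes no time and is no camera call; for the wrist camera it gives the pose at the moment of the call.
- bot.finish_job(): hands the job in, once; it reports no verdict.
The state is a dict: "time": time; "joint_positions": joint angles; "qd": joint speeds; "joint_torque": joint torques, N m; "tcp_pos": TCP position; "ee_rot": TCP orientation; "contact_force": force on the tool from outside, world axes, zero at the start; "moment": the same for the moment, N m; "gripper_width": finger opening in m.
Only numpy, scipy, OpenCV 4.12 (cv2) and the standard library are available. Lean on these libraries where they do the work, as an engineer would, in place of code of your own. Each camera call takes 0.05 s, during which the arm holds its last target. There are 200 camera calls.

## Working session

There is one attempt and no reset: what is moved stays moved. The work goes in short steps, Python scripts to look and compute and a tool call to move; the robot and the scene stay as the last step left them, time stands still between calls to the robot, and variables do not carry over. Pictures are saved under pics/ and viewed, about 8 in all and at most 12, crops included, and the job is handed in when it is done.

Besides the shell and the picture viewer there is one more tool, called as name(argument=value, ...) on one line, values as JSON. carry_out: Moves the arm, as the interface text tells. Its arguments: {"type":"object","properties":{"commands":{"type":"array"},"squeeze":{"type":"number"}},"required":["commands"]}

```bash
mkdir -p pics; cat > h.py <<'E'
import numpy as np, cv2
from station import bot
def ray(p,u,v):
    x=(u-p["cx"])/p["fx"]; y=(v-p["cy"])/p["fy"]; a,b=x,y
    for _ in range(20):
        s=1+p["k1"]*(a*a+b*b); a,b=x/s,y/s
    T=np.array(p["world_from_camera"]); return T[:3,3],T[:3,:3]@np.array([a,b,1.])
def px2w(p,u,v,z=0.):
    o,d=ray(p,u,v); return o+d*(z-o[2])/d[2]
def w2px(p,P):
    T=np.array(p["world_from_camera"]); c=T[:3,:3].T@(np.array(P)-T[:3,3]); a,b=c[:2]/c[2]
    s=1+p["k1"]*(a*a+b*b); return p["fx"]*a*s+p["cx"],p["fy"]*b*s+p["cy"]
def snap(n,f):
    p=bot.camera_params(n); im=bot.capture(n); cv2.imwrite("pics/"+f,im[:,:,::-1]); return p,im
E
python3 - <<'E'
from h import *
for n in("top","scene"):
    p,im=snap(n,n+"0.png"); print(n,{k:np.round(v,3) for k,v in p.items()})
s=bot.sense(); print(s)
E
```

```text
top {'fx': np.float64(566.903), 'fy': np.float64(566.903), 'cx': np.float64(323.808), 'cy': np.float64(241.454), 'k1': np.float64(-0.17), 'world_from_camera': array([[-0.028, -0.991,  0.134,  0.304],
       [-1.   ,  0.027, -0.016, -0.022],
       [ 0.012, -0.135, -0.991,  1.658],
       [ 0.   ,  0.   ,  0.   ,  1.   ]])}
scene {'fx': np.float64(522.133), 'fy': np.float64(522.133), 'cx': np.float64(321.657), 'cy': np.float64(239.838), 'k1': np.float64(-0.115), 'world_from_camera': array([[-0.248,  0.531, -0.81 ,  1.623],
       [ 0.968,  0.157, -0.193,  0.225],
       [ 0.025, -0.833, -0.553,  0.775],
       [ 0.   ,  0.   ,  0.   ,  1.   ]])}
{'time': 0.1, 'joint_positions': array([-1.20060858e+00,  4.80764099e-01,  1.59681561e+00, -5.96152588e-06,
        1.06506729e+00, -4.66214131e-02]), 'qd': array([ 1.22306655e-03, -4.79345320e-04, -7.37851078e-05,  7.82189933e-04,
       -2.20480154e-04, -1.15435123e-03]), 'joint_torque': array([ 1.94456050e-03, -9.52251863e+01, -4.31040645e+01, -6.25934649e-05,
        5.35841973e-03, -2.29196911e-05]), 'tcp_pos': array([ 0.26302344, -0.59401239,  0.23073805]), 'ee_rot': array([-3.07259747e+00, -6.49782535e-01,  2.74763003e-04]), 'contact_force': array([ 0.11371755, -0.13243679, -1.26797302]), 'moment': array([ 0.05316075, -0.01904505, -0.0005992 ]), 'gripper_width': 0.08531160029619723}
```

View pics/top0.png

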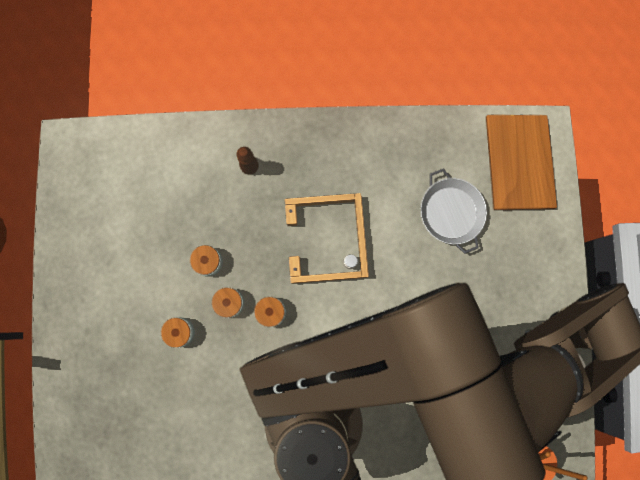

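View pics/scene0.png

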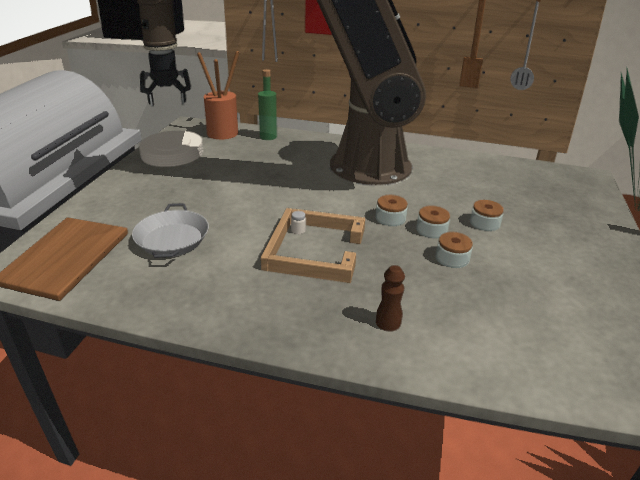

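The top view shows four look-alike cellars, with lids at about (205,260), (227,302), (270,312) and (176,332). The pen's gap opens to the left between posts at (291,213) and (295,267), the pepper pot is at (350,261), the mill at (246,160) and the pan at (454,211). The scene view agrees, with lids at (392,203), (433,214), (487,208) and (455,242).

```bash
python3 - <<'E'
from h import *
from itertools import combinations
p=bot.camera_params("top"); im=cv2.imread("pics/top0.png"); hsv=cv2.cvtColor(im,cv2.COLOR_BGR2HSV)
m=cv2.inRange(hsv,(5,120,90),(16,255,255)); m[:,:130]=0;m[:240]=0;m[360:]=0; m[:,300:]=0
m=cv2.morphologyEx(m,cv2.MORPH_CLOSE,np.ones((9,9)))
for c in cv2.findContours(m,0,2)[0]:
    if cv2.contourArea(c)>300:
        (u,v),r=cv2.minEnclosingCircle(c); w=px2w(p,u,v,.056); e=px2w(p,u+r,v,.056)
        print("lid",round(u),round(v),"r",round(np.linalg.norm(e-w),4),w[:2].round(4),"dist",np.hypot(*w[:2]).round(3))
# pine
m=cv2.inRange(hsv,(14,70,120),(28,255,255)); m[:,:270]=0;m[:,385:]=0;m[:180]=0;m[295:]=0
c=max(cv2.findContours(m,0,2)[0],key=cv2.contourArea); x,y,w,h=cv2.boundingRect(c); print(x,y,w,h)
for k in cv2.findContours(m,0,2)[0]:
    if cv2.contourArea(k)>30: print(cv2.approxPolyDP(k,3,True)[:,0].tolist())
print("pot",px2w(p,350,261,.054)[:2].round(3),"mill", px2w(p,249,172,0)[:2].round(3))
cr=im[180:360,140:390]; cv2.imwrite("pics/crop1.png",cv2.resize(cr,None,fx=3.2,fy=3.2,interpolation=2))
E
```

```text
lid 175 332 r 0.0422 [0.2732 0.3806] dist 0.468
lid 269 311 r 0.0422 [0.327  0.1124] dist 0.346
lid 226 302 r 0.0418 [0.3564 0.2332] dist 0.426
lid 204 259 r 0.0416 [0.4791 0.2957] dist 0.563
284 193 85 90
[[360, 193], [284, 199], [286, 223], [296, 222], [296, 203], [354, 199], [361, 262], [359, 271], [302, 276], [299, 257], [290, 256], [290, 282], [368, 276]]
pot [ 0.463 -0.12 ] mill [0.746 0.171]
```

View pics/crop1.png

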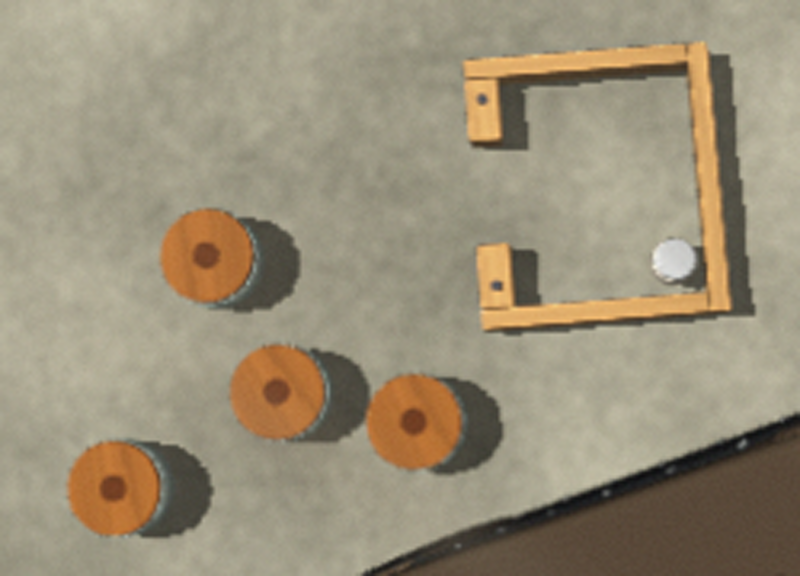

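The cellar farthest from the base is the lid at pixel (204,259), at (0.479, 0.296), 0.563 m out. The others are at 0.47, 0.43 and 0.35 m. In the crop it stands alone with nothing touching it. Next I'll fit the pen pose and plan the push.

```bash
cat >> h.py <<'E'
def fit(L,W):
    L,W=np.array(L,float),np.array(W,float); a,b=L.mean(0),W.mean(0)
    U,S,V=np.linalg.svd((L-a).T@(W-b)); R=V.T@np.diag([1,np.sign(np.linalg.det(V.T@U.T))])@U.T
    return R,b-R@a,(W-((R@L.T).T+b-R@a))
PEN=None
def tool(P,yaw=None):
    "print shift cm in the tool axes and turn to bring TCP to P with tool x at heading yaw"
    from scipy.spatial.transform import Rotation as Ro
    s=bot.sense(); R=Ro.from_rotvec(s["ee_rot"]).as_matrix()
    sh=R.T@(np.array(P)-s["tcp_pos"])*100; h=np.arctan2(R[1,0],R[0,0])
    t=None if yaw is None else round((h-yaw+np.pi)%(2*np.pi)-np.pi,3)
    return sh.round(2),t
E
python3 - <<'E'
from h import *
p=bot.camera_params("top")
px=[[284,199],[360,193],[368.5,276.5],[290,282.5],[286,223],[296.5,222.5],[290,256],[299,256]]
L=[[-15,123],[208,123],[208,-123],[-15,-123],[-15,47],[15,47],[-15,-47],[15,-47]]
W=[px2w(p,u,v,.04)[:2] for u,v in px]
R,t,e=fit(np.array(L)/1000,W); print("R",R.round(4),"t",t.round(4),(e*1000).round(1).tolist())
c=np.array([.479,.2957]); print("cellar in pen",(R.T@(c-t)).round(4))
c=np.array([.463,-.12]); print("pot in pen",(R.T@(c-t)).round(4))
for l in[(-.1,0),(-.2,0),(.08,0)]: print(l,(R@l+t).round(4))
yaw=np.arctan2(R[1,0],R[0,0]);print("yaw",yaw)
print(tool([.58,-.15,.23],None))
print(tool([.50,.42,.23],yaw),tool([.50,.42,.23],yaw+np.pi), bot.sense()["joint_positions"])
E
```

```text
R [[ 0.0529  0.9986]
 [-0.9986  0.0529]] t [0.5308 0.0423] [[-1.9, 1.0], [-1.5, 1.6], [-0.5, -0.7], [0.3, 1.5], [2.9, 0.5], [2.0, 0.1], [0.5, -4.1], [-1.8, 0.0]]
cellar in pen [-0.2558 -0.0383]
pot in pen [ 0.1585 -0.0763]
(-0.1, 0) [0.5255 0.1421]
(-0.2, 0) [0.5202 0.242 ]
(0.08, 0) [ 0.535  -0.0376]
yaw -1.5178797051691453
(array([ 46.96, -27.77,   0.11]), None)
(array([ 62.72, -83.13,   0.16]), np.float64(1.935)) (array([ 62.72, -83.13,   0.16]), np.float64(-1.207)) [-1.20060858e+00  4.80764099e-01  1.59681561e+00 -5.96152588e-06
  1.06506729e+00 -4.66214131e-02]
```

carry_out(commands=[[0.5,[47,-28,-2],-0.75],[0.5,[47,-28,-2],-0.75],[0.5,[47,-28,-2],-0.75],[0.5,[47,-28,-2],-0.75],[0.5,[47,-28,-2],-0.75],[0.5,[47,-28,-2],-0.75],[0.5,[47,-28,-2],-0.75],[0.5,[47,-28,-2],-0.75],[0.5,[47,-28,-2],-0.75],[0.5,[47,-28,-2],-0.75]])

```text
time: 1.1
tcp_pos: [0.5527, -0.1846, 0.2493]
ee_rot: [-2.621, -1.73, -0.0]
contact_force: [0.4, -1.3, 0.8]
gripper_width: 0.0428
```

```bash
cat >> h.py <<'E'
PR=np.array([[.0529,.9986],[-.9986,.0529]]); PT=np.array([.5308,.0423]); YAW=-1.5179
E
python3 - <<'E'
from h import *
c=np.array([.479,.2957]); a=.295; d=PR@[np.cos(a),np.sin(a)]
q=c-.09*d; print(q,d); print(tool([*q,.22],YAW+a+np.pi)); s=bot.sense(); print(s["tcp_pos"],s["gripper_width"],s["joint_positions"].round(2))
E
```

```text
[0.44831471 0.38030742] [ 0.34094765 -0.94008248]
(array([ 47.84, -31.8 ,   3.  ]), np.float64(-0.752))
[ 0.55267404 -0.18459364  0.24928476] 0.04275408282495525 [-0.37  0.37  1.73  0.    1.04  0.03]
```

carry_out(commands=[[0.5,[48,-32,3],-0.75],[0.5,[48,-32,3],-0.75],[0.5,[48,-32,3],-0.75],[0.5,[48,-32,3],-0.75],[0.5,[48,-32,3],-0.75],[0.5,[48,-32,3],-0.75],[0.5,[48,-32,3],-0.75],[0.5,[48,-32,3],-0.75],[0.5,[48,-32,3],-0.75],[0.5,[48,-32,3],-0.75]])

```text
time: 2.1
tcp_pos: [0.4606, 0.3064, 0.2238]
ee_rot: [-1.805, -2.57, -0.0]
contact_force: [1.3, -0.8, 0.3]
gripper_width: 0.0425
```

carry_out(commands=[[0.5,[2,-2,0],0],[0.5,[2,-2,0],0]])

```text
time: 2.3
tcp_pos: [0.4319, 0.3204, 0.2231]
ee_rot: [-1.8, -2.572, 0.002]
contact_force: [-0.9, -1.1, -0.2]
gripper_width: 0.043
```

```bash
python3 - <<'E'
from h import *
c=np.array([.479,.2957]); a=.295; d=PR@[np.cos(a),np.sin(a)]
q=c-.09*d; print(tool([*q,.02],YAW+a+np.pi)); s=bot.sense(); print(s["tcp_pos"],s["gripper_width"],s["joint_positions"].round(2))
p,im=snap("wrist","w1.png"); print([np.round(w2px(p,[.479,.2957,.056])), np.round(w2px(p,[*PT,0]))])
E
```

```text
(array([ 5.05,  3.65, 20.31]), np.float64(0.002))
[0.43187006 0.32035318 0.22314316] 0.04303031017739176 [0.58 0.33 1.86 0.   0.95 0.23]
[array([360., 258.]), array([317., 443.])]
```

View pics/w1.png

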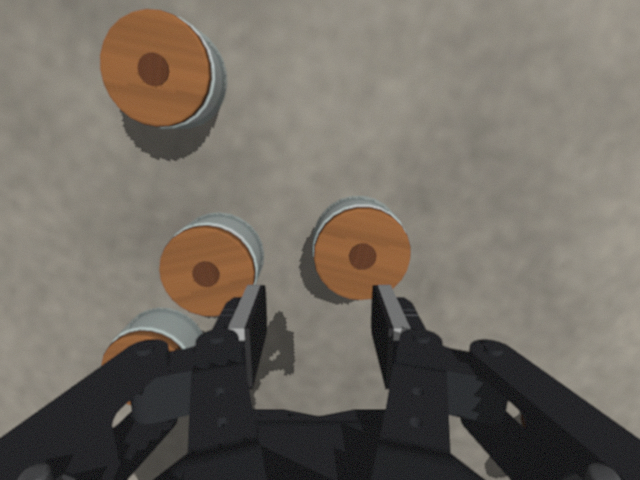

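The wrist view shows the chosen lid at (362,254), where I predicted (360,258). The look-alikes are at (205,270), (153,68) and the partly hidden one at (145,360). I'll move in behind the chosen cellar and descend.

carry_out(commands=[[0.5,[5,3.7,0],0],[0.5,[5,3.7,0],0],[0.5,[5,3.7,4],0],[0.5,[5,3.7,8],0],[0.5,[5,3.7,12],0],[0.5,[5,3.7,16],0],[0.5,[5,3.7,19],0],[0.5,[5,3.7,20],0],[0.5,[5,3.7,20],0],[0.5,[5,3.7,20],0]])

```text
time: 3.35
tcp_pos: [0.4516, 0.3793, 0.0246]
ee_rot: [-1.802, -2.572, -0.001]
contact_force: [-0.8, 0.1, 0.5]
gripper_width: 0.0427
```

```bash
python3 - <<'E'
from h import *
# refine cellar with wrist picture w1? new wrist view
p,im=snap("wrist","w2.png"); s=bot.sense(); print(s["tcp_pos"],s["contact_force"])
c=np.array([.479,.2957]); a=.295; d=PR@[np.cos(a),np.sin(a)]
e=PR@[-.13,0]+PT-.05*d
print(tool([*(c-.05*d),.022],YAW+a+np.pi),tool([*e,.022],YAW+a+np.pi))
E
```

```text
[0.45180819 0.37959245 0.02499228] [-0.2799019   0.6153737   0.36684389]
(array([-3.81, -0.31,  0.29]), np.float64(0.001)) (array([-16.96,  -0.31,   0.27]), np.float64(0.001))
```

carry_out(commands=[[0.5,[-1.5,-0.3,0.2],0],[0.5,[-3,-0.3,0.2],0],[0.5,[-4,-0.3,0.2],0],[0.5,[-5,-0.3,0.2],0],[0.5,[-6,-0.3,0.2],0],[0.5,[-7,-0.3,0.2],0],[0.5,[-8,-0.3,0.2],0],[0.5,[-9,-0.3,0.2],0],[0.5,[-10,-0.3,0.2],0],[0.5,[-10,-0.3,0.2],0]])

```text
time: 4.4
tcp_pos: [0.4834, 0.2831, 0.0227]
ee_rot: [-1.803, -2.571, -0.001]
contact_force: [0.6, 1.1, -0.1]
gripper_width: 0.0429
```

carry_out(commands=[[0.5,[-1,0,0],0],[0.5,[-2,0,0],0],[0.5,[-3,0,0],0],[0.5,[-4,0,0],0],[0.5,[-5,0,0],0],[0.5,[-6,0,0],0],[0.5,[-6.6,0,0],0],[0.5,[-7,0,0],0],[0.5,[-7,0,0],0]])

```text
time: 5.3
tcp_pos: [0.5074, 0.2168, 0.0225]
ee_rot: [-1.803, -2.571, -0.0]
contact_force: [-0.2, 0.1, -0.9]
gripper_width: 0.0427
```

```bash
python3 - <<'E'
from h import *
p,im=snap("top","t2.png"); p2,im2=snap("scene","s2.png")
cv2.imwrite("pics/ts2.png",np.vstack([cv2.resize(im[150:360,120:420],(800,560))[:300],im2[130:330,160:560].repeat(2,0).repeat(2,1)[:300]])[:,:,::-1])
s=bot.sense(); print(s["tcp_pos"],s["contact_force"])
E
```

```text
[0.50719017 0.21727721 0.02251657] [-0.55833062 -0.56763001  0.36778311]
```

View pics/ts2.png

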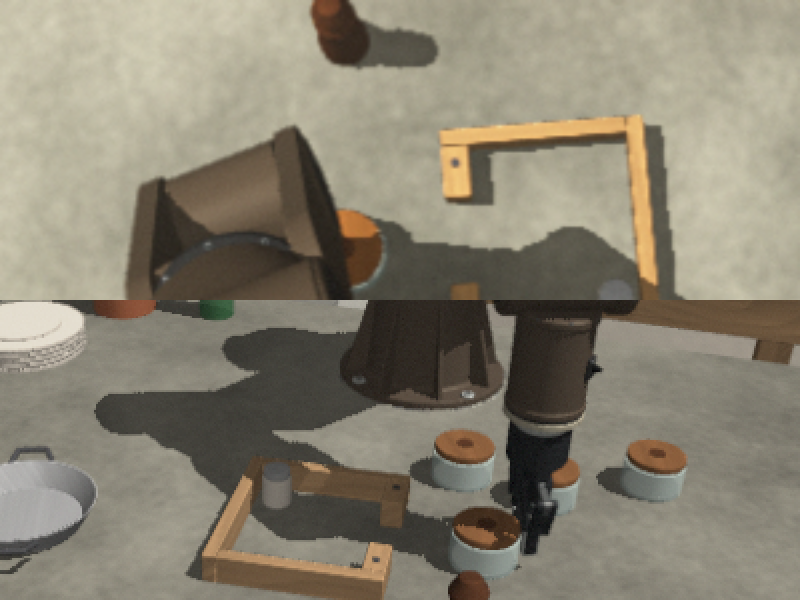

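The cellar sits in the finger cradle in front of the gap, with its lid at about (485,525) in the stacked picture; the posts are at (395,490) and (375,560). I'll back off, square up to the pen axis and measure again.

```bash
python3 - <<'E'
from h import *
print(tool([*(PR@[-.225,0]+PT),.022],YAW+np.pi))
E
```

```text
(array([4.27, 2.79, 0.06]), np.float64(0.295))
```

carry_out(commands=[[0.5,[2,0,0],0],[0.5,[4,0,0],0],[0.5,[4.3,0,0],0],[0.5,[4.3,1.4,0],0.15],[0.5,[4.3,2.8,0],0.295],[0.5,[4.3,2.8,0],0.295],[0.5,[4.3,2.8,0],0.295]])

```text
time: 6.1
tcp_pos: [0.5184, 0.2669, 0.0223]
ee_rot: [-2.156, -2.283, 0.001]
contact_force: [-0.5, 0.7, 0.1]
gripper_width: 0.0426
```

```bash
python3 - <<'E'
from h import *
s=bot.sense(); print(s["tcp_pos"],tool([*(PR@[-.225,0]+PT),.022],YAW+np.pi))
p,im=snap("scene","s3.png"); pt,it=snap("top","t3.png")
hsv=cv2.cvtColor(im[:,:,::-1].copy(),cv2.COLOR_BGR2HSV)
g=w2px(p,[*(PR@[-.13,0]+PT),.056]); print("pred",g)
x,y=int(g[0]),int(g[1])
a=cv2.resize(im[200:320,240:440],(800,480),interpolation=2); cv2.imwrite("pics/s3c.png",a[:,:,::-1])
cv2.imwrite("pics/t3c.png",it[:,:,::-1])
E
```

```text
[0.51836662 0.26688896 0.02233453] (array([0.01, 0.05, 0.03]), np.float64(0.004))
pred (np.float64(403.2957305302684), np.float64(242.48588756587557))
```

View pics/s3c.png

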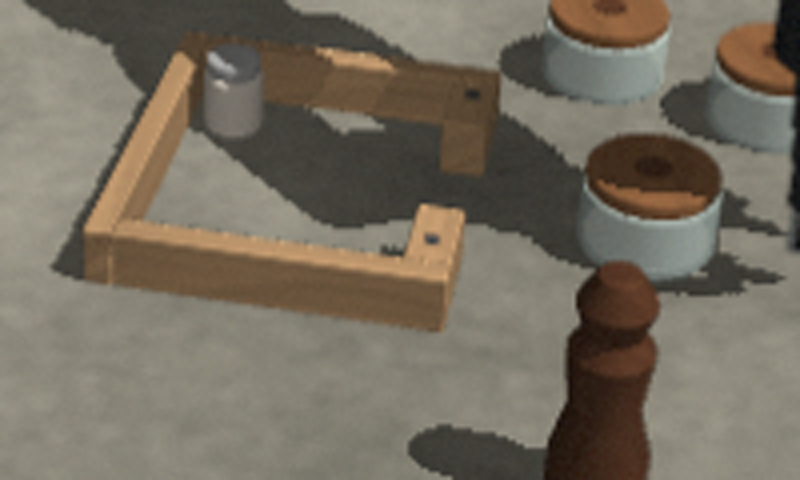

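In the scene crop the cellar's lid centre is at crop (654,168), which is full-image (403.5,242); the prediction was (403.3,242.5). The posts' gap edges are at crop (443,172)–(485,173) and (416,205)–(465,212). I'll check the gap centre from these, since it's independent of the top view.

```bash
python3 - <<'E'
from h import *
p=bot.camera_params("scene")
for n,u,v,z in[("near post bottom x15 y-47",443,172,0),("near x-15 y-47",485,173,0),("near top x15",443,121,.04),("near top x-15",491,124,.04),("far top x15 y47",418,204.5,.04),("far x-15 y47",465,211,.04),("dot near",472,94,.04),("dot far",432,239,.04),("lid",654,168,.056)]:
    w=px2w(p,240+(u+.5)/4-.5,200+(v+.5)/4-.5,z)[:2]; print(n,(PR.T@(w-PT)*1000).round(1))
pt=bot.camera_params("top")
for n,u,v in[("dot near t",140+497/3.2,180+286/3.2),("dot far t",140+482/3.2,180+99/3.2)]:
    w=px2w(pt,u-.35,v-.35,.04)[:2]; print(n,(PR.T@(w-PT)*1000).round(1))
E
```

```text
near post bottom x15 y-47 [  8.5 -51.8]
near x-15 y-47 [-19.  -57.1]
near top x15 [ 10.8 -51.8]
near top x-15 [-20.5 -55.6]
far top x15 y47 [11.3 47. ]
far x-15 y47 [-18.1  47.2]
dot near [ -3.1 -89.8]
dot far [-2.8 81.1]
lid [-129.3   -3.8]
dot near t [  0.5 -85.2]
dot far t [-0.4 85.4]
```

The scene view reads both the gap centre and the cellar about 4 mm off in pen y, so relative to the gap the cellar is centred to within 1–2 mm. I'll push straight up to just short of the posts.

carry_out(commands=[[0.5,[-2,0,0],0],[0.5,[-4,0,0],0],[0.5,[-5,0,0],0],[0.5,[-6,0,0],0],[0.5,[-7,0,0],0],[0.5,[-8,0,0],0],[0.5,[-9,0,0],0],[0.5,[-10,0,0],0],[0.5,[-11,0,0],0],[0.5,[-11,0,0],0]])

```text
time: 7.2
tcp_pos: [0.5241, 0.1556, 0.0223]
ee_rot: [-2.158, -2.281, 0.002]
contact_force: [-0.2, 0.6, -0.1]
gripper_width: 0.0429
```

```bash
python3 - <<'E'
from h import *
s=bot.sense(); print(s["tcp_pos"],(PR.T@(s["tcp_pos"][:2]-PT)).round(4),s["contact_force"].round(1),tool([*(PR@[-.05,0]+PT),.022],YAW+np.pi))
p,im=snap("scene","s4.png"); a=cv2.resize(im[200:300,270:430],(800,500),interpolation=2); cv2.imwrite("pics/s4c.png",a[:,:,::-1])
E
```

```text
[0.52408378 0.1556181  0.02228691] [-0.1135 -0.0007] [-0.2  0.6 -0.1] (array([-6.35,  0.06,  0.03]), np.float64(0.002))
```

View pics/s4c.png

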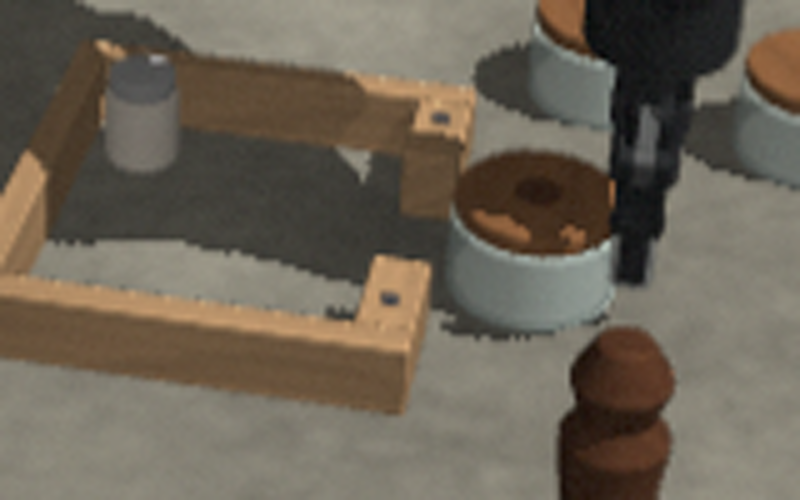

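The cellar is upright against the fingers, with its lid dot at crop (539,190), and lined up between post dots (440,117) and (390,298). I'll push on slowly and watch the force.

carry_out(commands=[[0.5,[-0.6,0.05,0],0],[0.5,[-1.2,0.05,0],0],[0.5,[-1.8,0.05,0],0],[0.5,[-2.4,0.05,0],0],[0.5,[-3,0.05,0],0],[0.5,[-3.6,0.05,0],0],[0.5,[-4.2,0.05,0],0],[0.5,[-4.8,0.05,0],0],[0.5,[-5.4,0.05,0],0],[0.5,[-6,0.05,0],0]])

```text
time: 8.25
tcp_pos: [0.528, 0.0958, 0.0223]
ee_rot: [-2.158, -2.281, 0.002]
contact_force: [0.1, 2.0, 0.4]
gripper_width: 0.0426
```

```bash
python3 - <<'E'
from h import *
s=bot.sense(); print((PR.T@(s["tcp_pos"][:2]-PT)).round(4),s["contact_force"].round(1),tool([*(PR@[.032,0]+PT),.022],YAW+np.pi))
p,im=snap("scene","s5.png")
q=bot.camera_params("scene")
h=cv2.imread("pics/s4.png")
w=px2w(p,270+539.5/5-.5,200+190.5/5-.5,.056)[:2];print("s4 lid pen",(PR.T@(w-PT)).round(4))
a=cv2.resize(im[200:300,270:430],(800,500),interpolation=2); cv2.imwrite("pics/s5c.png",a[:,:,::-1])
E
```

```text
[-0.0536 -0.    ] [0.1 2.  0.4] (array([-8.56, -0.02,  0.03]), np.float64(0.002))
s4 lid pen [-0.0642 -0.007 ]
```

View pics/s5c.png

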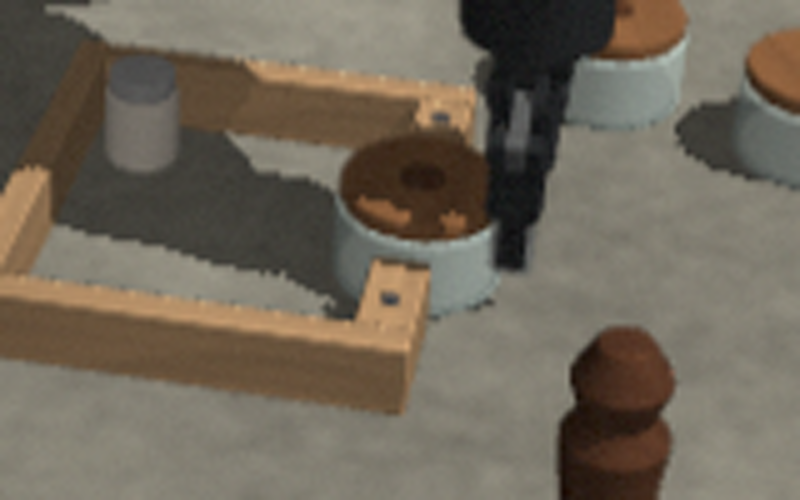

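The cellar is now in the gap, lid dot at crop (423,177), with only about 2 N of force. I'll keep going.

carry_out(commands=[[0.5,[-0.8,0,0],0],[0.5,[-1.6,0,0],0],[0.5,[-2.4,0,0],0],[0.5,[-3.2,0,0],0],[0.5,[-4,0,0],0],[0.5,[-4.8,0,0],0],[0.5,[-5.6,0,0],0],[0.5,[-6.4,0,0],0],[0.5,[-7.2,0,0],0],[0.5,[-8,0,0],0]])

```text
time: 9.3
tcp_pos: [0.5323, 0.0146, 0.0222]
ee_rot: [-2.158, -2.281, 0.002]
contact_force: [0.3, 3.1, -0.1]
gripper_width: 0.0425
```

carry_out(commands=[[0.5,[-0.5,0,0],0],[0.5,[-1,0,0],0],[0.5,[-1.2,0,0],0],[0.5,[-1.2,0,0],0],[0.5,[1,0,0],0],[0.5,[4,0,0],0],[0.5,[8,0,0],0],[0.5,[12,0,0],0]])

```text
time: 10.1
tcp_pos: [0.5256, 0.1356, 0.0223]
ee_rot: [-2.159, -2.28, 0.002]
contact_force: [0.3, 0.1, 0.2]
gripper_width: 0.0429
```

```bash
python3 - <<'E'
from h import *
s=bot.sense(); print(s["tcp_pos"],(PR.T@(s["tcp_pos"][:2]-PT)).round(4),s["contact_force"].round(1))
E
```

```text
[0.52563964 0.13561181 0.02229514] [-0.0935 -0.0002] [0.3 0.1 0.2]
```

carry_out(commands=[[0.5,[2,0,-4],0],[0.5,[6,0,-8],0],[0.5,[9,0,-13],0],[0.5,[12,0,-18],0],[0.5,[15,0,-20],0],[0.5,[15,0,-20],0]])

```text
time: 10.7
tcp_pos: [0.5194, 0.2896, 0.2269]
ee_rot: [2.157, 2.283, 0.009]
contact_force: [1.0, 0.5, 0.3]
gripper_width: 0.0431
```

```bash
python3 - <<'E'
from h import *
p,im=snap("scene","s6.png"); pt,it=snap("top","t6.png")
a=cv2.resize(im[180:330,100:440],(800,353)); b=cv2.resize(it[140:300,220:500],(430,246)); o=np.zeros((600,800,3),np.uint8); o[:353]=a; o[353:599,:430]=b
cv2.imwrite("pics/fin.png",o[:,:,::-1]); print(bot.sense()["tcp_pos"],bot.sense()["time"])
E
```

```text
[0.51802632 0.28670525 0.22329489] 10.8
```

View pics/fin.png

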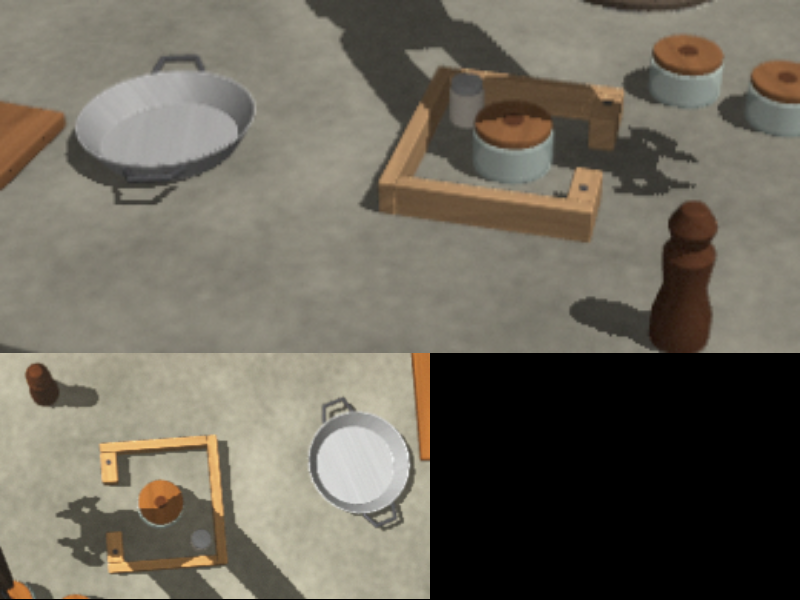

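The cellar stands upright inside the pen, lid at (513,120) in the scene half and (161,502) in the top half. The pot, pan and mill are where they were. One numeric check, then I'll hand in.

```bash
python3 - <<'E'
from h import *
p=bot.camera_params("top")
w=px2w(p,220+161*280/430,140+149*160/246,.056)[:2]; l=PR.T@(w-PT); print("cellar in pen",l.round(4))
a,b=(cv2.imread("pics/%s.png"%n).astype(int) for n in("top0","t6"))
for n,(x0,x1,y0,y1) in dict(pan=(410,495,165,260),mill=(230,290,140,180)).items(): print(n,abs(a-b)[y0:y1,x0:x1].mean().round(2))
if .063<l[0]<.13: bot.finish_job(); print("done")
E
```

```text
cellar in pen [ 0.0929 -0.0018]
pan 12.53
mill 10.25
the job is handed in; nothing more can be done
done
```

```bash
python3 - <<'E'
from h import *
a,b=(cv2.imread("pics/%s.png"%n) for n in("top0","t6"))
f=lambda i,r:np.float32(cv2.cvtColor(i,6)[r[2]:r[3],r[0]:r[1]])
print("empty counter",np.abs(a.astype(int)-b)[120:160,330:400].mean().round(2))
for n,r in dict(pan=(410,495,165,260),mill=(230,290,140,180),pen=(280,372,188,225)).items():
    (d,q)=cv2.phaseCorrelate(f(a,r),f(b,r)); print(n,np.round(d,2),round(q,2))
E
```

```text
empty counter 12.53
pan [ 0.02 -0.  ] 0.99
mill [ 0.02 -0.06] 0.98
pen [-0.01 -0.02] 0.99
```

I pushed the farthest salt cellar (0.563 m from the base) through the gap with half-closed fingers, in two sliding pushes: one to line it up, then one straight through. I backed the gripper away and handed the job in at about 10.8 s.

- **Cellar:** the last top view puts its centre at pen x = 93 mm, y = −2 mm. Its rear edge is therefore about 34 mm past the posts, and it is upright and touching nothing.
- **Force:** the readings taken during the pushes stayed at about 3 N or below.
- **Bystanders:** the pan and mill show no shift between the first and last top views (under 0.1 pixel). I checked the pepper pot only by eye; it looks unmoved at the same pixel.
- **Disagreements:** the scene camera read positions about 4 mm off the top view across the gap, but it read the gap and the cellar alike, so they stayed lined up. A plain image difference on the pan and mill (12.5 and 10.3) looked high at first, but bare counter gives 12.5 too, so it is an overall brightness change.

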